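Set the dough guide and hold the rolling pin ready

TASK

Get the pastry board ready for rolling out. First lay the loose metal guide strip flat on the board and flush along the whole of the board's right-hand side rail (the one on the robot's right), leaving the other strip where it is against the left rail. Then lift the rolling pin level out of its stand, carry it over and finish still holding it there in the air: steady, level, square across the two strips, centred over the board and about ten centimetres above it, touching nothing but the gripper and with bowl, flour shaker, cutter and stand left where they stood.

Things in the scene. Friction and masses are not known exactly. Their poses are not given: they have to be found in the camera images.
- board: Wooden pastry board 400 (x, away from the robot) x 370 (y) mm, fixed to the table. Origin: centre of its underside on the table, z up. Rolling surface 18 mm above the origin. Rails 20 mm wide stand 14 mm above it on both sides and the far end; the near end is open. Their inner faces: y = -165 mm (right-hand rail), y = +165 mm (left-hand rail), x = +180 mm.
- guide: The loose guide strip: aluminium bar 320 (x) x 35 (y) x 10 (z) mm, about 0.3 kg, lying flat and askew on the board between the other strip and the right-hand rail. Origin: centre of its underside. Flush against the right-hand rail its origin is at y = -147.5 mm of the board, its x axis along the board's x.
- guide_set: The other guide strip, the same bar, loose but already lying flush against the left-hand rail (origin near y = +147 mm of the board). It stays there.
- pin: Wooden rolling pin, 0.3 to 0.6 kg, balanced about its middle. Origin: its centre, on the axis; x along the axis. Barrel 46 mm in diameter, 290 mm long; at each end a handle 25 to 30 mm in diameter, 95 mm long; 480 mm overall. It lies level with its handles in the stand's notches, axis 75 mm above the table.
- stand: Dark wooden rolling-pin stand, loose, 0.9 kg, left or right of the board. Origin: centre of its underside; x along the pin. Base 380 x 85 x 12 mm; uprights 16 mm thick, 85 mm wide, 85.5 mm tall at x = -175 and +175 mm, each with a notch open at the top, 29 mm wide, floor 62.5 mm above the table. Under the barrel there is only the base.
- bowl: White ceramic bowl, 140 mm across, 70 mm tall, on the table on the other side of the board from the stand. Origin: centre of its underside.
- shaker: Steel flour shaker, 66 mm across, 103 mm tall, standing beside the bowl. Origin: centre of its underside.
- cutter: Round steel pastry cutter, an open ring 66 mm across, 45 mm tall, standing beside the bowl. Origin: centre of its underside.
Mind the look-alikes: they are no part of the job. Leave any pink or yellow look-alike of the shaker alone.

How it is judged:
On the way, in this order (a step that is already met when the one before it is completed fails the run):
1. the loose strip lies flush along the right-hand rail, the pin still in its stand (y of guide in the frame of board between -0.151 and -0.1447 m and angle between the x axis of guide and the x axis of board, either way round below 0.018 rad and z of guide in the frame of board below 0.03 m and distance between pin and stand below 0.085 m), for 0.2 s.
2. the pin is lifted level and clear of the stand (height (world z) of pin above 0.11 m and contact force between pin and stand below 0.05 N and angle between pin's own x axis and vertical between 1.45 and 1.69 rad), for 0.2 s.
At the end, for the whole second after the job is handed in: Loose strip flat on the board within 2.8 mm and 1 deg of flush, other strip within 4 mm; pin held by the fingers only, barrel 55 to 145 mm clear of the board, within 25 mm sideways and 60 mm lengthwise of its centre, square to 5.5 deg, level to 4 deg, still. Strips under 30 mm out of the open end (y of guide in the frame of board between -0.151 and -0.1447 m and x of each of guide, guide_set in the frame of board above -0.07 m and z of guide in the frame of board below 0.025 m and angle between the x axis of guide and the x axis of board, either way round below 0.018 rad and y of guide_set in the frame of board above 0.1435 m and angle between the x axis of guide_set and the x axis of board, either way round below 0.02 rad and z of pin in the frame of board between 0.095 and 0.185 m and y of pin in the frame of board between -0.025 and 0.025 m and x of pin in the frame of board between -0.06 and 0.06 m and angle between the x axis of pin and the y axis of board, either way round below 0.1 rad and angle between pin's own x axis and vertical between 1.5 and 1.64 rad and linear speed of pin below 0.03 m/s and angular speed of pin below 0.15 rad/s and contact force between pin and the fingers above 2 N and contact force between pin and stand below 0.05 N and contact force between pin and board below 0.05 N and contact force between pin and guide below 0.05 N and contact force between pin and bowl below 0.05 N and contact force between pin and guide_set below 0.05 N and contact force between pin and shaker below 0.05 N and contact force between pin and cutter below 0.05 N); the arm keeps its last pose, push and grip.
It fails at once if the rolling pin tips more than 15 degrees out of level (angle between pin's own x axis and vertical below 1.309 rad or angle between pin's own x axis and vertical above 1.833 rad).
It fails at once if the rolling pin is dropped or laid on the table or board (height (world z) of pin below 0.055 m).
It fails at once if the stand is shifted by more than 30 mm (distance of stand from where it was at the start of the episode above 0.03 m).
It fails at once if bowl, shaker or cutter is shifted by more than 20 mm (distance of any of bowl, shaker, cutter from where it was at the start of the episode above 0.02 m).
It also fails if it takes over 51 s, if anything falls off the work surface, if the arm or the gripper's body presses on something with over 40 N, if the wrist force passes 120 N, or if a joint passes its speed limit or range.

ROBOT

A 6-joint arm with a two-finger parallel gripper is mounted at the origin on the work surface. World frame = base frame: x ahead of the robot, y to its left, z up, the work surface at z = 0. Lengths are in m, angles in rad, forces in N, time in s.
With the tool pointing down it reaches from about 0.3 to 0.775 m from the base axis. Payload 14.6 kg.
Tool frame: the origin (TCP) lies on the centre line of the jaws, within the pads' length; the fingertips stand 19 mm ahead of it and the grasp point (between the pads) is the TCP; z points along the fingers, y is the line along which they close (so a half turn about z gives the same grasp; the last joint's range is limited). The gripper opens to 94 mm and grips with 3 to 60 N. Pads are 16 mm wide; open, the fingers measure 119 mm over their backs; the gripper's body (75 mm by 177 mm) begins 78 mm behind the grasp point.
Start: joints at [-1.211, 0.3, 1.521, -0, 1.321, -0.067], TCP at [0.228, -0.501, 0.194] pointing down, gripper open.
Joint ranges: [-3.03, 3.03], [-0.79, 2.21], [0.23, 2.52], [-1.04, 4.18], [0, 3.07], [-2.55, 2.55]. Speed limits (rad/s): [2.22, 2.22, 2.57, 3.14, 3.14, 3.14].

INTERFACE

Orientations are given as [roll, pitch, yaw] about the fixed x, y, z axes, in that order (R = Rz(yaw) Ry(pitch) Rx(roll)).
In Python, from station import get_obs, camera, workorder gives the robot as it stands.
- The arm moves only by the tool play_rows, never from a script. Its argument "motion" is a list that holds one entry, the list of rows, each a list of 7 numbers: the shift along the tool's x, y, z as a fraction of full scale, then the turn, a rotation vector about the tool's x, y, z as a fraction of full scale, then the opening, from -1 (shut) to 1 (fully open). In form: [[[x, y, z, ax, ay, az, grip], ...]]. A call has 1 to 10 rows; each row is the pose to reach, as a shift and turn from the pose commanded when the call began, along the tool's axes at that moment, turning the shorter way round; what a row does not reach only later rows make up. Full scale, the value 1, is 0.25 m for a shift and 2 pi rad for a turn. A row lasts 1/10 s, in which the tool goes at most 50 mm and 8.59 degrees, less where a joint would pass 70% of its speed; a pose out of reach is approached as far as the arm can. A call with a number of a shift or a turn outside -1 to 1 is refused whole. A call with a gripper value outside its range is refused whole. The fingers move at their own pace and stop on an object; "grip_force" is the grip in N (left out, the last holds). Time passes only in rows, so rows that repeat a pose let the fingers close. It gives the time, the measured TCP pose, the force, the opening and the grip force at its end, in the units of the state.
- get_obs(): the state, without advancing time (a new reading comes with each control period).
- camera(name): name is "side" or "top" or "wrist"; returns a dict with "frame" (420x560x3 uint8, red, green, blue), "z_map" (420x560 float32, m along the optical axis (not along the pixel's ray), 0 where there is no reading), "camera_matrix" (3x3 intrinsics, pixels), "T" (4x4, takes a point from camera to world coordinates); the wrist camera has in their place "T_tool_cam" (4x4, takes a point from camera to tool coordinates, whose origin is the TCP and whose axes are the flange's). Camera axes: x right, y up, looking along -z (the intrinsics and any distortion apply to the point x, -y, -z); pixel columns grow to the right and rows downward; lengths in m; the calibration is good to about 2 mm. A picture is of the moment at which its call begins: read the wrist's pose just before it.
- workorder.hand_in(): hands the job in; it is judged then, once.
The state is a dict: "time_s": time; "qpos": joint angles; "joint_vel": joint speeds; "tau": joint torques, N m; "ee_pos": TCP position; "eef_rot": TCP orientation; "force": force on the tool from outside, world axes, zero at the start; "moment": the same for the moment, N m; "grip_width": finger opening in m; "grip_force": force on a finger pad.
Only numpy, scipy, OpenCV 4.12 (cv2) and the standard library are available. Lean on these libraries where they do the work, as an engineer would, in place of code of your own. Each camera call takes 0.05 s, during which the arm holds its last target. There are 200 camera calls.

## Working session

There is one attempt and no reset: what is moved stays moved. The work goes in short steps, Python scripts to look and compute and a tool call to move; the robot and the scene stay as the last step left them, time stands still between calls to the robot, and variables do not carry over. Pictures are saved under pics/ and viewed, at most 10 in all, crops included, and the job is handed in when it is done.

Besides the shell and the picture viewer there is one more tool, called after ">>>" in YAML: its name, and indented under it one key for each argument. play_rows: Moves the arm, as the interface text tells. Its arguments: {"type":"object","properties":{"motion":{"type":"array"},"grip_force":{"type":"number"}},"required":["motion"]}

```bash
mkdir -p pics; ls
cat > h.py <<'E'
import numpy as np, cv2
from station import get_obs, camera
def snap(n):
    c=camera(n); np.savez(f'{n}.npz',**c); return c
def load(n): return dict(np.load(f'{n}.npz'))
def ray(c,uv,z,T=None):
    """pixels onto world plane z"""
    T=c['T'] if T is None else T
    K=c['camera_matrix']; uv=np.atleast_2d(uv).astype(float)
    d=np.c_[(uv[:,0]-K[0,2])/K[0,0],-(uv[:,1]-K[1,2])/K[1,1],-np.ones(len(uv))]@T[:3,:3].T
    o=T[:3,3]; return o+d*((z-o[2])/d[:,2])[:,None]
def cloud(c):
    z=c['z_map'];K=c['camera_matrix'];v,u=np.mgrid[:z.shape[0],:z.shape[1]]
    p=np.stack([(u-K[0,2])/K[0,0]*z,-(v-K[1,2])/K[1,1]*z,-z],-1)
    return p@c['T'][:3,:3].T+c['T'][:3,3]
E
python3 - <<'E'
from h import *
o=get_obs(); print(o)
for n in('top','side'):
    c=snap(n); cv2.imwrite(f'pics/{n}0.png',c['frame'][:,:,::-1]); print(n,c.keys(),c['camera_matrix'],c['T'])
E
```

```text
pics
{'time_s': 0.0, 'qpos': array([-1.21059009e+00,  3.00482244e-01,  1.52160590e+00,  5.47751330e-06,
        1.32071749e+00, -6.65811571e-02]), 'joint_vel': array([ 1.22726525e-03,  4.17797860e-04,  3.64960939e-04,  6.64003510e-04,
       -6.49546095e-06,  3.76219758e-04]), 'tau': array([-1.19651755e-03, -5.31803727e+01, -3.52734661e+01,  7.07949582e-02,
        2.44173640e-02, -1.04393084e-04]), 'ee_pos': array([ 0.22757663, -0.50038751,  0.19356973]), 'eef_rot': array([-3.14038271e+00, -8.59959081e-05,  4.26785987e-01]), 'force': array([-0.29608202,  0.99074647,  0.32357003]), 'moment': array([ 0.01802215, -0.05072644, -0.0034018 ]), 'grip_force': 0.0, 'grip_width': 0.0936718821617602}
top dict_keys(['frame', 'z_map', 'camera_matrix', 'T']) [[527.59773816   0.         278.15378792]
 [  0.         527.59773816 210.73914116]
 [  0.           0.           1.        ]] [[-0.01849533  0.99063168 -0.13530258  0.32715159]
 [-0.99972184 -0.01634247  0.01700499  0.08827597]
 [ 0.0146345   0.13557946  0.99065839  1.49677564]
 [ 0.          0.          0.          1.        ]]
side dict_keys(['frame', 'z_map', 'camera_matrix', 'T']) [[437.53824453   0.         278.01014353]
 [  0.         437.53824453 212.40248192]
 [  0.           0.           1.        ]] [[ 0.63215287 -0.41530296  0.6541454   1.43964396]
 [ 0.77481515  0.34605792 -0.52906087 -0.66859766]
 [-0.00665165  0.84128911  0.54054453  0.85804186]
 [ 0.          0.          0.          1.        ]]
```

View pics/top0.png

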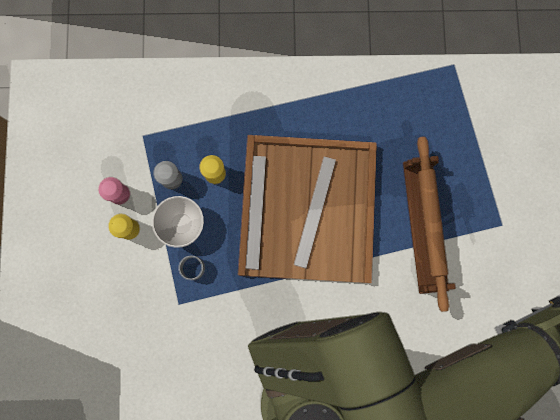

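View pics/side0.png

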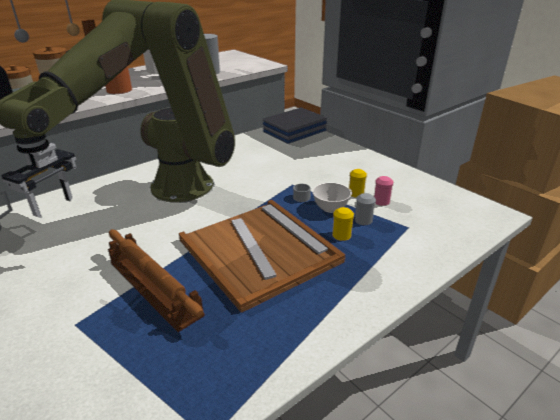

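The top view shows the loose strip at (315,212), the set strip at (256,212), the board centred near (309,210) and the pin and stand at (432,222) on the robot's right. The grey shaker is at (167,175), the bowl at (178,222), the cutter at (191,268). The look-alikes are yellow (212,169), yellow (124,226) and pink (114,189), and I won't touch them.

```bash
cat > meas.py <<'E'
from h import *
def strips(c):
    hsv=cv2.cvtColor(c['frame'],cv2.COLOR_RGB2HSV); out=[]
    m=((hsv[...,1]<60)&(hsv[...,2]>95)).astype(np.uint8)
    P=cloud(c); m&=((P[...,2]<.06)&(P[...,0]>.2)).astype(np.uint8)
    r=np.zeros_like(m); r[135:285,240:378]=1; m&=r
    for k in cv2.findContours(m,cv2.RETR_EXTERNAL,cv2.CHAIN_APPROX_NONE)[0]:
        if cv2.contourArea(k)<300: continue
        (x,y),s,a=cv2.minAreaRect((ray(c,k[:,0],.028)[:,:2]*1000).astype(np.float32))
        if s[0]<s[1]: a+=90; s=s[::-1]
        a=(a+90)%180-90
        out.append((x/1000,y/1000,s,a))
    return out
if __name__=='__main__':
    c=load('top'); P=cloud(c)
    print('strips',strips(c))
    hsv=cv2.cvtColor(c['frame'],cv2.COLOR_RGB2HSV)
    m=((hsv[...,0]<22)&(hsv[...,1]>70)).astype(np.uint8); b=m.copy(); b[:,385:]=0;b[:,:235]=0;b[290:]=0;b[:130]=0
    k=max(cv2.findContours(cv2.morphologyEx(b,cv2.MORPH_CLOSE,np.ones((3,3))),cv2.RETR_EXTERNAL,cv2.CHAIN_APPROX_NONE)[0],key=cv2.contourArea)
    print('board',cv2.minAreaRect((ray(c,k[:,0],.032)[:,:2]*1000).astype(np.float32)))
    ap=cv2.approxPolyDP(k,6,True)[:,0]; print(ap.tolist(),ray(c,ap,.032)[:,:2].round(4).tolist())
    # rails by depth
    pz=P[...,2]; zz=[(np.median(pz[160:260,275:295])),np.median(pz[210,308:322]),np.median(pz[180:260,371:374])];print('z surf,strip,rail',zz)
    # pin by depth: points above .08
    q=P[(pz>.08)&(pz<.11)&(m>0)]; q=q[(q[:,1]<-.1)]
    print('pin pts',len(q),q.mean(0), 'z max',np.percentile(q[:,2],99))
    print(cv2.minAreaRect((q[:,:2]*1000).astype(np.float32)))
    for s in('top',):
        cv2.imwrite('pics/crop0.png',cv2.resize(c['frame'][120:320,230:480,::-1],None,fx=3,fy=3,interpolation=cv2.INTER_CUBIC))
E
python3 meas.py
```

```text
strips [(0.32410000610351564, -0.055809341430664065, (331.7354431152344, 74.68794250488281), -77.6703233718872), (0.5254075317382813, -0.03930609130859375, (320.73345947265625, 36.951942443847656), -16.784156799316406), (0.5270635986328125, 0.12726358032226562, (320.6773986816406, 36.7163200378418), -4.363121032714844)]
board ((535.4397583007812, -20.722579956054688), (371.17694091796875, 400.4892578125), 85.58648681640625)
[[248, 135], [238, 274], [371, 282], [375, 143]] [[0.7469, 0.1452], [0.3532, 0.177], [0.3246, -0.1893], [0.7182, -0.2175]]
z surf,strip,rail [np.float64(0.017583121918467226), np.float64(0.029404370343441677), np.float64(0.0317530040183609)]
pin pts 2387 [ 0.47985547 -0.35269404  0.09151504] z max 0.10283393629712348
((482.9442138671875, -354.1942443847656), (476.2757873535156, 69.99456787109375), 3.8690953254699707)
```

View pics/crop0.png

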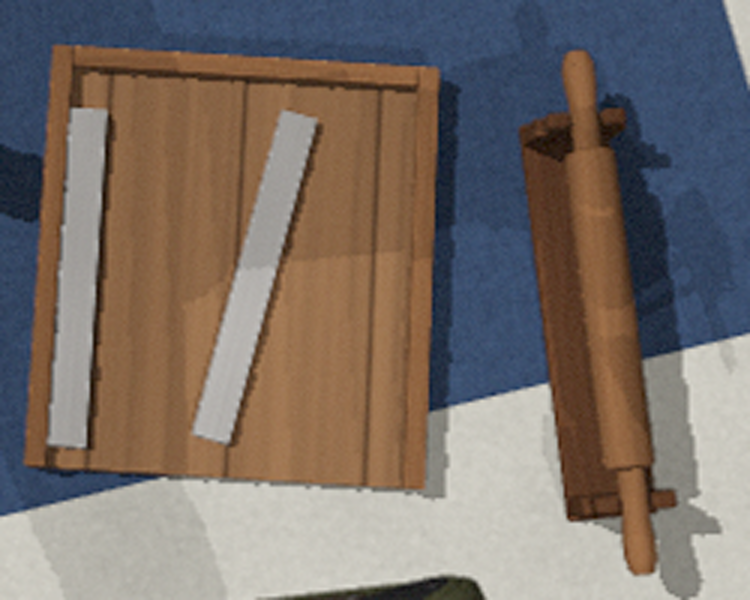

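```bash
cat > go.py <<'E'
import sys
from h import *
from scipy.spatial.transform import Rotation as R
def go(x,y,z,yaw,o=None):
    o=o or get_obs(); A=R.from_euler('xyz',o['eef_rot']); B=R.from_euler('xyz',[np.pi,0,np.radians(yaw)])
    s=A.inv().apply(np.array([x,y,z])-o['ee_pos'])/.25; t=(A.inv()*B).as_rotvec()/(2*np.pi)
    print('t',round(o['time_s'],2),'ee',o['ee_pos'].round(4),'yaw',np.degrees(o['eef_rot'][2]).round(2),'F',o['force'].round(1),'w',round(o['grip_width'],4),'-> shift',s.round(4),'turn',t.round(5))
if __name__=='__main__':
    for a in sys.argv[1:]: go(*map(float,a.split(',')))
E
python3 go.py .3819,-.2517,.19,50 .536,-.003,.1,73.2
python3 - <<'E'
from h import *
c=load('top'); P=cloud(c); hsv=cv2.cvtColor(c['frame'],cv2.COLOR_RGB2HSV)
# pin: brighter wood than stand
m=((hsv[...,0]<22)&(hsv[...,1]>70)&(hsv[...,2]>105)&(P[...,2]>.078)).astype(np.uint8); m[:,:400]=0;m[:,470:]=0;m[315:]=0
uv=np.argwhere(m)[:,::-1]; q=ray(c,uv,.085)
vx,vy,x0,y0=cv2.fitLine(q[:,:2].astype(np.float32),cv2.DIST_HUBER,0,.01,.01).ravel()
d=np.array([vx,vy]);d*=np.sign(vx); s=(q[:,:2]-[x0,y0])@d; n=(q[:,:2]-[x0,y0])@[-d[1],d[0]]
print('axis deg',np.degrees(np.arctan2(d[1],d[0])),'p0',x0,y0,'ends',s.min(),s.max(),'mid',np.array([x0,y0])+d*(s.min()+s.max())/2)
for b in np.arange(-.25,.25,.02):
    k=(s>b)&(s<b+.02)
    if k.sum(): print(round(b,2),k.sum(),n[k].min().round(4),n[k].max().round(4),cloud(c)[uv[k,1],uv[k,0],2].max().round(4))
E
```

```text
t 0.1 ee [ 0.2276 -0.5004  0.1936] yaw 24.45 F [-0.  -0.4  0. ] w 0.0939 -> shift [ 0.9738 -0.6502  0.0153] turn [-1.600e-04 -5.000e-05 -7.097e-02]
t 0.1 ee [ 0.2276 -0.5004  0.1936] yaw 24.45 F [-0.  -0.4  0. ] w 0.0939 -> shift [ 1.9466 -1.3002  0.3761] turn [-1.6000e-04 -8.0000e-05 -1.3541e-01]
axis deg 4.010476 p0 0.47943863 -0.35121408 ends -0.23451687293103926 0.24057197658362892 mid [ 0.48245877 -0.35100234]
-0.25 10 -0.0079 0.0083 0.0891
-0.23 70 -0.0156 0.0109 0.0948
-0.21 65 -0.0127 0.0102 1.4968
-0.19 57 -0.0121 0.0082 0.0922
-0.17 61 -0.0126 0.0087 1.4968
-0.15 73 -0.0184 0.02 0.1028
-0.13 104 -0.0198 0.02 0.1048
-0.11 94 -0.0165 0.0203 0.1045
-0.09 90 -0.0143 0.0521 1.4968
-0.07 92 -0.0157 0.0196 0.1032
-0.05 92 -0.0149 0.0185 0.103
-0.03 106 -0.0204 0.0195 0.1038
-0.01 105 -0.0207 0.0191 0.103
0.01 95 -0.0172 0.0184 0.1027
0.03 96 -0.0173 0.0194 1.4968
0.05 95 -0.0171 0.0194 1.4968
0.07 99 -0.0178 0.0193 0.1025
0.09 96 -0.0183 0.0189 0.1034
0.11 97 -0.0184 0.0182 1.4968
0.13 93 -0.0181 0.0189 0.1044
0.15 42 -0.008 0.0082 0.0922
0.17 48 -0.0105 0.0088 0.0934
0.19 56 -0.013 0.0098 1.4968
0.21 65 -0.0141 0.0115 0.0941
0.23 28 -0.0131 0.009 0.0934
```

>>> play_rows:
  motion:
    - [[0.974,-0.65,0.015,0,0,-0.071,1],[0.974,-0.65,0.015,0,0,-0.071,1],[0.974,-0.65,0.015,0,0,-0.071,1],[0.974,-0.65,0.015,0,0,-0.071,1],[0.974,-0.65,0.015,0,0,-0.071,1],[0.974,-0.65,0.015,0,0,-0.071,1],[0.974,-0.65,0.015,0,0,-0.071,1],[0.974,-0.65,0.015,0,0,-0.071,1]]

```text
time_s: 0.9
ee_pos: [0.3823, -0.2515, 0.1903]
eef_rot: [-3.141, 0.0, 0.875]
force: [-0.8, 0.5, -0.2]
grip_width: 0.0939
grip_force: 0.0
```

```bash
python3 go.py .536,-.003,.08,73.2
```

```text
t 0.9 ee [ 0.3823 -0.2515  0.1903] yaw 50.13 F [-0.8  0.5 -0.2] w 0.0939 -> shift [ 1.1572 -0.1652  0.441 ] turn [-3.000e-05  2.000e-05 -6.409e-02]
```

>>> play_rows:
  motion:
    - [[1.0,-0.145,0.3,0,0,-0.064,1],[1.0,-0.145,0.3,0,0,-0.064,1],[1.0,-0.145,0.3,0,0,-0.064,1],[1.0,-0.145,0.3,0,0,-0.064,1],[1.0,-0.145,0.3,0,0,-0.064,1],[1.0,-0.145,0.3,0,0,-0.064,1],[1.0,-0.145,0.3,0,0,-0.064,1]]

```text
time_s: 1.6
ee_pos: [0.515, -0.0372, 0.1145]
eef_rot: [-3.14, 0.0, 1.276]
force: [-0.6, -0.7, 0.1]
grip_width: 0.0943
grip_force: 0.0
```

```bash
python3 go.py .536,-.003,.041,73.2 .536,-.003,.07,73.2
```

```text
t 1.6 ee [ 0.515  -0.0372  0.1145] yaw 73.11 F [-0.6 -0.7  0.1] w 0.0943 -> shift [0.1553 0.0414 0.2938] turn [-2.6e-04  6.0e-05 -2.4e-04]
t 1.6 ee [ 0.515  -0.0372  0.1145] yaw 73.11 F [-0.6 -0.7  0.1] w 0.0943 -> shift [0.1552 0.0412 0.1778] turn [-2.6e-04  6.0e-05 -2.4e-04]
```

Shift sideways first, then descend to the left of the strip.

>>> play_rows:
  motion:
    - [[0.155,0.041,0.05,0,0,0,1],[0.155,0.041,0.1,0,0,0,1],[0.155,0.041,0.2,0,0,0,1],[0.155,0.041,0.26,0,0,0,1],[0.155,0.041,0.294,0,0,0,1],[0.155,0.041,0.294,0,0,0,1],[0.155,0.041,0.294,0,0,0,1]]

```text
time_s: 2.3
ee_pos: [0.5363, -0.004, 0.0427]
eef_rot: [3.141, -0.0, 1.274]
force: [1.4, -0.2, -0.3]
grip_width: 0.094
grip_force: 0.0
```

```bash
python3 go.py .528,-.055,.041,79 .519,-.10,.041,84 .515,-.126,.041,85.6 .514,-.139,.041,85.6
```

```text
t 2.3 ee [ 0.5363 -0.004   0.0427] yaw 72.99 F [ 1.4 -0.2 -0.3] w 0.094 -> shift [-0.2047  0.0279  0.0069] turn [ 1.50e-04 -1.00e-05 -1.67e-02]
t 2.3 ee [ 0.5363 -0.004   0.0427] yaw 72.99 F [ 1.4 -0.2 -0.3] w 0.094 -> shift [-0.3874  0.0462  0.0069] turn [ 1.500e-04 -1.000e-05 -3.058e-02]
t 2.3 ee [ 0.5363 -0.004   0.0427] yaw 72.99 F [ 1.4 -0.2 -0.3] w 0.094 -> shift [-0.4915  0.0613  0.0069] turn [ 0.00015 -0.      -0.03503]
t 2.3 ee [ 0.5363 -0.004   0.0427] yaw 72.99 F [ 1.4 -0.2 -0.3] w 0.094 -> shift [-0.5424  0.0727  0.0069] turn [ 0.00015 -0.      -0.03503]
```

>>> play_rows:
  motion:
    - [[0,0,0.008,0,0,0,1],[-0.04,0.005,0.008,0,0,-0.001,1],[-0.085,0.01,0.008,0,0,-0.005,1],[-0.13,0.016,0.008,0,0,-0.01,1],[-0.17,0.022,0.008,0,0,-0.014,1],[-0.21,0.028,0.008,0,0,-0.018,1],[-0.25,0.032,0.008,0,0,-0.022,1],[-0.3,0.037,0.008,0,0,-0.026,1],[-0.34,0.042,0.008,0,0,-0.03,1],[-0.38,0.046,0.008,0,0,-0.033,1]]

```text
time_s: 3.3
ee_pos: [0.5192, -0.0983, 0.0403]
eef_rot: [3.141, 0.0, 1.484]
force: [-1.0, -0.7, 0.2]
grip_width: 0.0938
grip_force: 0.0
```

```bash
python3 go.py  .515,-.126,.041,85.6 .514,-.141,.041,85.6
python3 - <<'E'
from h import *
c=snap('top'); cv2.imwrite('pics/crop1.png',cv2.resize(c['frame'][110:310,200:400,::-1],None,fx=2.8,fy=2.8,interpolation=cv2.INTER_CUBIC))
E
```

```text
t 3.3 ee [ 0.5192 -0.0983  0.0403] yaw 85.01 F [-1.  -0.7  0.2] w 0.0938 -> shift [-0.1118 -0.0071 -0.003 ] turn [ 8.00e-05  3.00e-05 -1.64e-03]
t 3.3 ee [ 0.5192 -0.0983  0.0403] yaw 85.01 F [-1.  -0.7  0.2] w 0.0938 -> shift [-0.1719 -0.0058 -0.0029] turn [ 8.00e-05  3.00e-05 -1.64e-03]
```

View pics/crop1.png

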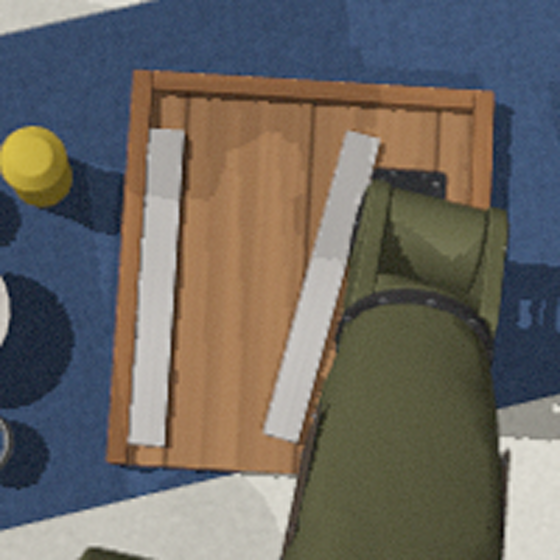

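The strip did not move: it is still at crop (322,285) and the gripper is to its right. I'll check why.

Run:
```python
from h import *
o=get_obs(); w=camera('wrist'); s=snap('side')
np.savez('wrist.npz',**w)
print(w.keys(),w['T_tool_cam'].round(3),w['camera_matrix'])
a=cv2.resize(s['frame'][150:330,120:380,::-1],(560,388)); cv2.imwrite('pics/d1.png',np.hstack([cv2.resize(w['frame'][:,:,::-1],(400,300)),cv2.resize(a,(400,300))]))
t=load('top')
for c in(t,s):
    for p in([.5192,-.0983,.0403],[.5254,-.0393,.028]):
        q=np.linalg.inv(c['T'])@np.r_[p,1]; k=c['camera_matrix']; print(k[0,2]-k[0,0]*q[0]/q[2],k[1,2]+k[1,1]*q[1]/q[2])
```

```text
dict_keys(['frame', 'z_map', 'camera_matrix', 'T_tool_cam']) [[ 0.     0.96   0.28   0.082]
 [ 1.    -0.    -0.    -0.   ]
 [-0.     0.28  -0.96  -0.189]
 [ 0.     0.     0.     1.   ]] [[315.58007805   0.         280.66227223]
 [  0.         315.58007805 206.92593123]
 [  0.           0.           1.        ]]
336.09430396570474 212.233671133806
314.55081918311873 210.9736866590543
234.26884603718878 247.62336739703824
251.10713707158888 244.38347930872698
```

View pics/d1.png

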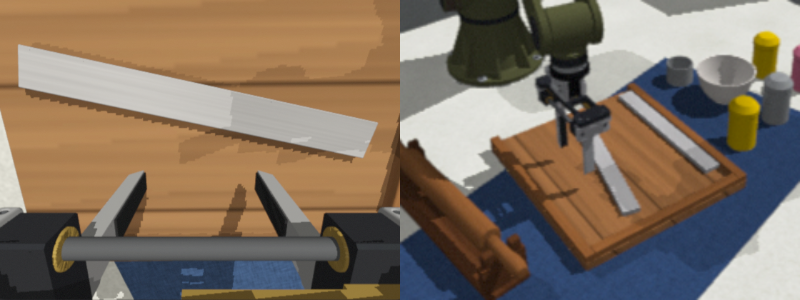

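Run:
```python
from h import *
from scipy.spatial.transform import Rotation as R
o=get_obs(); w=load('wrist'); A=np.eye(4); A[:3,:3]=R.from_euler('xyz',o['eef_rot']).as_matrix(); A[:3,3]=o['ee_pos']
w['T']=w['T_tool_cam']; Pt=cloud(w); w['T']=A@w['T_tool_cam']; Pw=cloud(w)
sx,sy=560/400,420/300
for n,u,v in(('strip',200,95),('board',200,40),('board2',200,180),('tipL',143,178),('fingL',130,195),('tipR',260,178),('fingR',272,200)):
    a,b=int(u*sx),int(v*sy); print(n,'tool',np.median(Pt[b-2:b+3,a-2:a+3].reshape(-1,3),0).round(4),'world',np.median(Pw[b-2:b+3,a-2:a+3].reshape(-1,3),0).round(4))
q=Pt[(abs(Pt[...,0])<.012)&(abs(Pt[...,1])>.04)&(abs(Pt[...,1])<.07)&(Pt[...,2]>-.06)]; print(len(q),np.percentile(q,[0,2,50,98,100],axis=0).round(4))
```

```text
strip tool [ 0.0708 -0.0006  0.0132] world [ 0.525  -0.0273  0.027 ]
board tool [ 0.1165 -0.0006  0.0234] world [0.5291 0.018  0.0167]
board2 tool [-0.0141 -0.0007  0.0236] world [ 0.5173 -0.1119  0.0166]
tipL tool [ 0.0066 -0.0473 -0.0192] world [ 0.4727 -0.0872  0.0594]
fingL tool [ 0.0083 -0.0481 -0.0514] world [ 0.4721 -0.0854  0.0915]
tipR tool [ 0.0081  0.0474 -0.0226] world [ 0.5672 -0.0941  0.0628]
fingR tool [ 0.0067  0.0467 -0.0559] world [ 0.5664 -0.0954  0.0961]
5741 [[-0.012  -0.07   -0.06  ]
 [-0.0099 -0.0664 -0.059 ]
 [ 0.0057  0.04   -0.0237]
 [ 0.0109  0.0667  0.0246]
 [ 0.012   0.07    0.0259]]
```

Run:
```python
from h import *
w=load('wrist'); w['T']=w['T_tool_cam']; Pt=cloud(w)
for s in(-1,1):
    k=(abs(Pt[...,0])<.02)&(s*Pt[...,1]>.035)&(s*Pt[...,1]<.075)
    h,e=np.histogram(Pt[...,2][k],np.arange(-.09,.035,.005)); print(s,[(round(x,3),int(n)) for x,n in zip(e,h)])
```

```text
-1 [(np.float64(-0.09), 327), (np.float64(-0.085), 382), (np.float64(-0.08), 393), (np.float64(-0.075), 351), (np.float64(-0.07), 328), (np.float64(-0.065), 285), (np.float64(-0.06), 265), (np.float64(-0.055), 227), (np.float64(-0.05), 212), (np.float64(-0.045), 198), (np.float64(-0.04), 181), (np.float64(-0.035), 159), (np.float64(-0.03), 156), (np.float64(-0.025), 137), (np.float64(-0.02), 119), (np.float64(-0.015), 80), (np.float64(-0.01), 5), (np.float64(-0.005), 0), (np.float64(0.0), 0), (np.float64(0.005), 0), (np.float64(0.01), 0), (np.float64(0.015), 0), (np.float64(0.02), 2418), (np.float64(0.025), 17)]
1 [(np.float64(-0.09), 320), (np.float64(-0.085), 364), (np.float64(-0.08), 408), (np.float64(-0.075), 352), (np.float64(-0.07), 326), (np.float64(-0.065), 275), (np.float64(-0.06), 267), (np.float64(-0.055), 232), (np.float64(-0.05), 211), (np.float64(-0.045), 196), (np.float64(-0.04), 181), (np.float64(-0.035), 163), (np.float64(-0.03), 149), (np.float64(-0.025), 136), (np.float64(-0.02), 121), (np.float64(-0.015), 80), (np.float64(-0.01), 7), (np.float64(-0.005), 0), (np.float64(0.0), 0), (np.float64(0.005), 0), (np.float64(0.01), 0), (np.float64(0.015), 0), (np.float64(0.02), 2392), (np.float64(0.025), 23)]
```

The wrist depth shows the fingertips end about 11 mm *behind* the reported TCP (tool z ≈ -0.011), not 19 mm ahead. That puts them about 50 mm up, so they passed over the strip. I'll take heights from the measured tips (TCP reading about 30 mm lower) and watch the force.

```bash
python3 go.py .536,-.003,.045,73.2 .536,-.003,.011,73.2
```

```text
t 3.45 ee [ 0.5193 -0.0979  0.0402] yaw 84.86 F [ 0.2  0.  -0.3] w 0.0938 -> shift [ 0.3841  0.0327 -0.0193] turn [6.000e-05 0.000e+00 3.239e-02]
t 3.45 ee [ 0.5193 -0.0979  0.0402] yaw 84.86 F [ 0.2  0.  -0.3] w 0.0938 -> shift [0.3841 0.0326 0.1167] turn [6.000e-05 0.000e+00 3.239e-02]
```

>>> play_rows:
  motion:
    - [[0.384,0.033,-0.019,0,0,0.0324,1],[0.384,0.033,-0.019,0,0,0.0324,1],[0.384,0.033,-0.019,0,0,0.0324,1],[0.384,0.033,0.03,0,0,0.0324,1],[0.384,0.033,0.06,0,0,0.0324,1],[0.384,0.033,0.08,0,0,0.0324,1],[0.384,0.033,0.095,0,0,0.0324,1],[0.384,0.033,0.105,0,0,0.0324,1],[0.384,0.033,0.112,0,0,0.0324,1],[0.384,0.033,0.112,0,0,0.0324,1]]

```text
time_s: 4.45
ee_pos: [0.536, -0.0025, 0.0118]
eef_rot: [-3.141, 0.0, 1.279]
force: [0.8, 0.2, 0.1]
grip_width: 0.0942
grip_force: 0.0
```

```bash
python3 go.py .519,-.10,.011,84 .515,-.126,.011,85.6
```

```text
t 4.45 ee [ 0.536  -0.0025  0.0118] yaw 73.26 F [0.8 0.2 0.1] w 0.0942 -> shift [-0.393   0.0472  0.0032] turn [-2.000e-05  0.000e+00 -2.984e-02]
t 4.45 ee [ 0.536  -0.0025  0.0118] yaw 73.26 F [0.8 0.2 0.1] w 0.0942 -> shift [-0.4972  0.0619  0.0032] turn [-2.000e-05  0.000e+00 -3.428e-02]
```

>>> play_rows:
  motion:
    - [[-0.03,0.003,0.003,0,0,0,1],[-0.05,0.006,0.003,0,0,-0.001,1],[-0.085,0.01,0.003,0,0,-0.004,1],[-0.12,0.015,0.003,0,0,-0.008,1],[-0.15,0.019,0.003,0,0,-0.011,1],[-0.18,0.023,0.003,0,0,-0.014,1]]

```text
time_s: 5.05
ee_pos: [0.5285, -0.0478, 0.0112]
eef_rot: [3.142, -0.0, 1.367]
force: [0.2, 1.3, -1.2]
grip_width: 0.094
grip_force: 0.7
```

```bash
cat > wr.py <<'E'
from h import *
from scipy.spatial.transform import Rotation as R
def wrist():
    o=get_obs(); w=camera('wrist'); A=np.eye(4); A[:3,:3]=R.from_euler('xyz',o['eef_rot']).as_matrix(); A[:3,3]=o['ee_pos']
    w['T']=A@w['T_tool_cam']; np.savez('wrist.npz',**w); return w,A
E
cat > st.py <<'E'
# strip in wrist view, board frame
from wr import *
w,A=wrist(); hsv=cv2.cvtColor(w['frame'],cv2.COLOR_RGB2HSV); P=cloud(w)
B=np.array([.5354,-.0207]); a=np.radians(-4.41); Rb=np.array([[np.cos(a),np.sin(a)],[-np.sin(a),np.cos(a)]])
m=((hsv[...,1]<60)&(hsv[...,2]>95)&(P[...,2]<.04)&(P[...,2]>.022)).astype(np.uint8)
k=max(cv2.findContours(m,cv2.RETR_EXTERNAL,cv2.CHAIN_APPROX_NONE)[0],key=cv2.contourArea)
q=(ray(w,k[:,0],.028)[:,:2]-B)@Rb.T
(x,y),s,t=cv2.minAreaRect((q*1000).astype(np.float32)); print('strip in board mm',x,y,s,t)
E
python3 st.py; python3 go.py .519,-.10,.011,84 .515,-.126,.011,85.6 .514,-.136,.011,85.6
```

```text
strip in board mm -7.867034912109375 -51.651573181152344 (37.124351501464844, 129.67417907714844) 82.7582778930664
t 5.1 ee [ 0.5283 -0.0486  0.0112] yaw 78.39 F [ 0.5 -1.7 -0. ] w 0.0942 -> shift [-0.2089  0.0048  0.0009] turn [ 0.000e+00  1.000e-05 -1.558e-02]
t 5.1 ee [ 0.5283 -0.0486  0.0112] yaw 78.39 F [ 0.5 -1.7 -0. ] w 0.0942 -> shift [-0.314   0.01    0.0009] turn [ 0.000e+00  1.000e-05 -2.002e-02]
t 5.1 ee [ 0.5283 -0.0486  0.0112] yaw 78.39 F [ 0.5 -1.7 -0. ] w 0.0942 -> shift [-0.354   0.0142  0.0009] turn [ 0.000e+00  1.000e-05 -2.002e-02]
```

The strip is moving with the fingers and rotating with the tool, so I'll keep pushing.

>>> play_rows:
  motion:
    - [[-0.03,0.001,0.001,0,0,-0.003,1],[-0.06,0.002,0.001,0,0,-0.006,1],[-0.1,0.003,0.001,0,0,-0.009,1],[-0.14,0.004,0.001,0,0,-0.012,1],[-0.18,0.005,0.001,0,0,-0.014,1],[-0.21,0.005,0.001,0,0,-0.016,1],[-0.25,0.007,0.001,0,0,-0.018,1],[-0.28,0.009,0.001,0,0,-0.02,1],[-0.31,0.01,0.001,0,0,-0.02,1],[-0.31,0.01,0.001,0,0,-0.02,1]]

```text
time_s: 6.1
ee_pos: [0.5152, -0.1244, 0.0109]
eef_rot: [3.141, 0.0, 1.492]
force: [0.5, 0.1, -0.0]
grip_width: 0.094
grip_force: 0.0
```

```bash
python3 go.py .514,-.136,.011,85.6
python3 - <<'E'
from meas import *
c=snap('top'); print(strips(c))
E
```

```text
t 6.1 ee [ 0.5152 -0.1244  0.0109] yaw 85.46 F [ 0.5  0.1 -0. ] w 0.094 -> shift [-0.0467 -0.0012 -0.0003] turn [ 2.0e-05  7.0e-05 -3.9e-04]
[(0.526906982421875, 0.12703058624267577, (321.0072937011719, 37.05530548095703), -4.4695587158203125)]
```

Now slow pushing into the rail, checking the force.

>>> play_rows:
  motion:
    - [[-0.015,0,0,0,0,0,1],[-0.03,-0.001,0,0,0,0,1],[-0.04,-0.001,0,0,0,0,1],[-0.046,-0.001,0,0,0,0,1],[-0.052,-0.001,0,0,0,0,1],[-0.056,-0.001,0,0,0,0,1]]

```text
time_s: 6.75
ee_pos: [0.5139, -0.1375, 0.0108]
eef_rot: [-3.141, 0.0, 1.492]
force: [-0.3, 1.0, -0.5]
grip_width: 0.0942
grip_force: 0.6
```

```bash
python3 go.py .514,-.141,.011,85.6
```

```text
t 6.75 ee [ 0.5139 -0.1375  0.0108] yaw 85.51 F [-0.3  1.  -0.5] w 0.0942 -> shift [-0.0138  0.0015 -0.0007] turn [-3.0e-05  0.0e+00 -2.6e-04]
```

>>> play_rows:
  motion:
    - [[-0.005,0,0,0,0,0,1],[-0.01,0,0,0,0,0,1],[-0.014,0,0,0,0,0,1],[-0.018,0,0,0,0,0,1]]

```text
time_s: 7.15
ee_pos: [0.5138, -0.1386, 0.0108]
eef_rot: [-3.141, -0.005, 1.493]
force: [3.3, 33.5, 5.0]
grip_width: 0.0939
grip_force: 16.8
```

```bash
python3 st.py; python3 go.py .514,-.145,.011,85.6
```

```text
strip in board mm -12.535881042480469 -143.26205444335938 (36.904720306396484, 129.20330810546875) 89.96666717529297
t 7.2 ee [ 0.5138 -0.1385  0.0108] yaw 85.52 F [ 3.1 28.2  3. ] w 0.094 -> shift [-0.0257  0.003  -0.0009] turn [-0.00015 -0.00085 -0.00021]
```

>>> play_rows:
  motion:
    - [[0.03,0,0,0,0,0,1],[0.06,0,0,0,0,0,1],[0.06,0,-0.2,0,0,0,1],[0.06,0,-0.4,0,0,0,1],[0.5,0,-0.7,0,0,0,1],[0.7,0,-0.8,0,0,0,1],[0.7,0,-0.8,0,0,0,1]]

```text
time_s: 7.9
ee_pos: [0.5246, 0.0007, 0.1924]
eef_rot: [3.141, 0.0, 1.491]
force: [0.7, 0.7, -0.4]
grip_width: 0.0937
grip_force: 0.0
```

```bash
sed -i 's/^m=.*/m=((hsv[...,1]<60)\&(hsv[...,2]>95)\&(P[...,2]<.04)\&(P[...,2]>.022)\&(P[...,1]<-.09)).astype(np.uint8)/' st.py; python3 st.py
python3 - <<'E'
from meas import *
c=snap('top'); print(strips(c))
w=load('wrist'); cv2.imwrite('pics/w2.png',np.hstack([cv2.resize(w['frame'][:,:,::-1],(400,300)),cv2.resize(c['frame'][110:310,200:467,::-1],(400,300))]))
E
python3 go.py .4825,-.351,.17,4
```

```text
strip in board mm -13.038276672363281 -143.0021209716797 (38.83897399902344, 273.9079895019531) 89.8231201171875
[(0.5102088928222657, -0.16611044311523437, (321.24725341796875, 37.368568420410156), -4.4173126220703125), (0.52706689453125, 0.12704928588867187, (320.67669677734375, 36.984458923339844), -4.440162658691406)]
t 8.0 ee [0.5261 0.0032 0.1945] yaw 85.73 F [ 0.3 -1.   0.1] w 0.0938 -> shift [-1.4257 -0.0691  0.0974] turn [ 0.00077 -0.00073  0.22703]
```

View pics/w2.png

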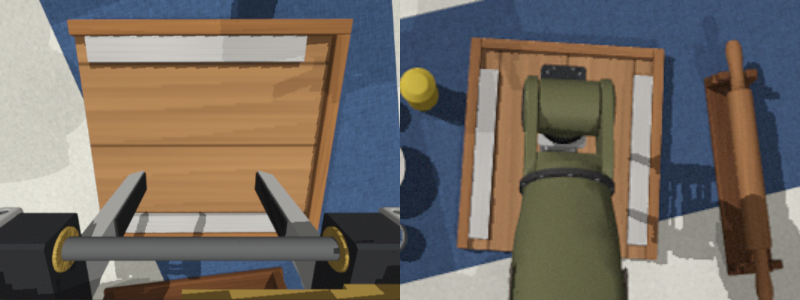

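The right-hand strip lies flush (wrist picture bottom, top view x≈640), parallel to the set strip to 0.02°. Next, the pin.

>>> play_rows:
  motion:
    - [[-0.2,0,0,0,0,0.022,1],[-0.4,-0.02,0,0,0,0.044,1],[-0.6,-0.03,0,0,0,0.066,1],[-0.8,-0.04,0,0,0,0.088,1],[-0.95,-0.05,0,0,0,0.11,1],[-1.0,-0.06,0,0,0,0.133,1],[-1.0,-0.07,0,0,0,0.155,1],[-1.0,-0.07,0,0,0,0.178,1],[-1.0,-0.07,0,0,0,0.2,1],[-1.0,-0.07,0,0,0,0.227,1]]

```text
time_s: 9.0
ee_pos: [0.4872, -0.2491, 0.1902]
eef_rot: [3.142, 0.001, 0.079]
force: [0.4, 0.2, 0.6]
grip_width: 0.0936
grip_force: 0.0
```

```bash
python3 go.py .4825,-.353,.17,4
```

```text
t 9.0 ee [ 0.4872 -0.2491  0.1902] yaw 4.54 F [0.4 0.2 0.6] w 0.0936 -> shift [-0.0514  0.413   0.0809] turn [1.0e-05 1.3e-04 1.5e-03]
```

>>> play_rows:
  motion:
    - [[-0.05,0.2,0.08,0,0,0.0015,1],[-0.05,0.413,0.08,0,0,0.0015,1],[-0.05,0.413,0.08,0,0,0.0015,1],[-0.05,0.413,0.08,0,0,0.0015,1],[-0.05,0.413,0.08,0,0,0.0015,1]]

```text
time_s: 9.5
ee_pos: [0.4839, -0.3518, 0.1705]
eef_rot: [-3.141, 0.0, 0.076]
force: [0.5, 0.3, -0.4]
grip_width: 0.0941
grip_force: 0.0
```

```bash
python3 - <<'E'
from wr import *
w,A=wrist(); cv2.imwrite('pics/w3.png',w['frame'][:,:,::-1])
P=cloud(w); z=P[...,2]; hsv=cv2.cvtColor(w['frame'],cv2.COLOR_RGB2HSV)
m=(z>.086)&(z<.105)&(hsv[...,0]<25)&(hsv[...,1]>70)
q=P[m]; q=q[(abs(q[:,1]+.353)<.05)]
print('zmax',np.percentile(q[:,2],[50,99]),'x range',np.percentile(q[:,0],[0,100]))
for b in np.arange(.36,.74,.03):
    s=q[(q[:,0]>b)&(q[:,0]<b+.03)]
    if len(s)>5: print(round(b+.015,3),len(s),'y',s[:,1].min().round(4),s[:,1].max().round(4),'zmax',np.percentile(s[:,2],98).round(4))
E
python3 go.py .4825,-.353,.045,4
```

```text
zmax [0.09415    0.09740294] x range [0.25943427 0.64870553]
0.375 972 y -0.3815 -0.3417 zmax 0.0969
0.405 1086 y -0.3791 -0.3389 zmax 0.0972
0.435 1182 y -0.3771 -0.3373 zmax 0.0972
0.465 1299 y -0.3751 -0.3353 zmax 0.0971
0.495 1412 y -0.3732 -0.3326 zmax 0.0972
0.525 1558 y -0.3704 -0.3309 zmax 0.0973
0.555 1700 y -0.3688 -0.3285 zmax 0.0973
0.585 1889 y -0.3669 -0.3264 zmax 0.0973
0.615 1865 y -0.3649 -0.3247 zmax 0.0971
0.645 110 y -0.3485 -0.3382 zmax 0.0875
t 9.55 ee [ 0.4841 -0.3514  0.1709] yaw 4.41 F [ 0.1  0.2 -0.7] w 0.0943 -> shift [-0.0068  0.0058  0.5035] turn [-2.00e-05  1.00e-05  1.13e-03]
```

View pics/w3.png

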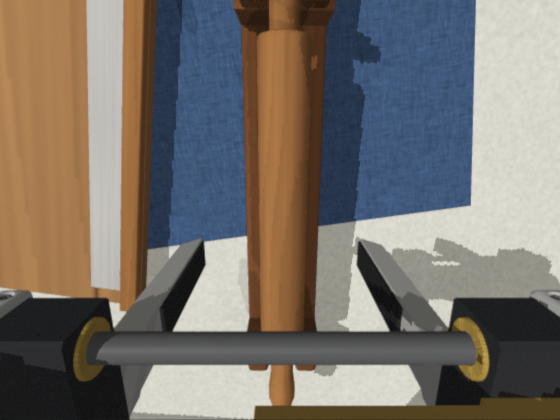

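The wrist view shows the pin centred between the open fingers, barrel at u≈283. Its axis passes through y ≈ -0.3537 at x = 0.483, at 4.0°.

```bash
python3 go.py .483,-.3537,.045,4
```

```text
t 9.55 ee [ 0.4841 -0.3514  0.1709] yaw 4.41 F [ 0.1  0.2 -0.7] w 0.0943 -> shift [-0.005   0.0088  0.5035] turn [-2.00e-05  1.00e-05  1.13e-03]
```

>>> play_rows:
  motion:
    - [[-0.005,0.009,0.1,0,0,0.001,1],[-0.005,0.009,0.2,0,0,0.001,1],[-0.005,0.009,0.28,0,0,0.001,1],[-0.005,0.009,0.36,0,0,0.001,1],[-0.005,0.009,0.42,0,0,0.001,1],[-0.005,0.009,0.46,0,0,0.001,1],[-0.005,0.009,0.49,0,0,0.001,1],[-0.005,0.009,0.503,0,0,0.001,1],[-0.005,0.009,0.503,0,0,0.001,1]]

```text
time_s: 10.45
ee_pos: [0.4831, -0.3546, 0.0452]
eef_rot: [3.142, -0.0, 0.07]
force: [0.1, -0.6, -0.8]
grip_width: 0.0939
grip_force: 0.0
```

```bash
python3 go.py .483,-.3537,.045,4
```

```text
t 10.45 ee [ 0.4831 -0.3546  0.0452] yaw 4.02 F [ 0.1 -0.6 -0.8] w 0.0939 -> shift [-0.0003 -0.0037  0.0006] turn [ 1.e-05 -2.e-05  6.e-05]
```

>>> play_rows:
  motion:
    - [[0,0,0,0,0,0,-1],[0,0,0,0,0,0,-1],[0,0,0,0,0,0,-1],[0,0,0,0,0,0,-1],[0,0,0,0,0,0,-1],[0,0,0,0,0,0,-1],[0,0,0,0,0,0,-1],[0,0,0,0,0,0,-1]]
  grip_force: 45

```text
time_s: 11.25
ee_pos: [0.4831, -0.3546, 0.0451]
eef_rot: [-3.141, 0.0, 0.07]
force: [0.3, 1.4, 1.4]
grip_width: 0.0454
grip_force: 45.0
```

The grip closed at 45 mm, which matches the barrel. Lift gently.

>>> play_rows:
  motion:
    - [[0,0,-0.02,0,0,0,-1],[0,0,-0.05,0,0,0,-1],[0,0,-0.09,0,0,0,-1],[0,0,-0.14,0,0,0,-1],[0,0,-0.2,0,0,0,-1],[0,0,-0.26,0,0,0,-1],[0,0,-0.32,0,0,0,-1],[0,0,-0.36,0,0,0,-1],[0,0,-0.36,0,0,0,-1],[0,0,-0.36,0,0,0,-1]]
  grip_force: 45

```text
time_s: 12.25
ee_pos: [0.4829, -0.3545, 0.1348]
eef_rot: [-3.141, 0.0, 0.07]
force: [0.8, 0.4, -3.6]
grip_width: 0.045
grip_force: 45.0
```

```bash
cat > pin.py <<'E'
from wr import *
c=snap('top'); w,A=wrist(); o=get_obs(); zp=o['ee_pos'][2]+.03
P=cloud(w); z=P[...,2]; hsv=cv2.cvtColor(w['frame'],cv2.COLOR_RGB2HSV)
T=np.linalg.inv(A); Q=P@T[:3,:3].T+T[:3,3]
q=Q[(hsv[...,0]<25)&(hsv[...,1]>70)&(abs(Q[...,1])<.03)&(Q[...,2]>-.08)&(Q[...,2]<-.03)]
for b in np.arange(-.2,.26,.03):
    s=q[(q[:,0]>b)&(q[:,0]<b+.03)]
    if len(s)>20: print('tool x',round(b+.015,3),len(s),'y',s[:,1].min().round(4),s[:,1].max().round(4),'top z',np.percentile(s[:,2],2).round(4))
print('moment',o['moment'].round(2))
E
python3 pin.py; python3 go.py .535,-.021,.2,85.6
```

```text
tool x -0.095 105 y -0.0221 0.0219 top z -0.0443
tool x -0.065 2590 y -0.022 0.0221 top z -0.0518
tool x -0.035 1149 y -0.0215 0.022 top z -0.0519
tool x -0.005 4188 y -0.0227 0.0228 top z -0.0519
tool x 0.025 4848 y -0.0221 0.0221 top z -0.052
tool x 0.055 5769 y -0.022 0.022 top z -0.052
tool x 0.085 6905 y -0.0222 0.022 top z -0.0521
tool x 0.115 6902 y -0.0222 0.0221 top z -0.0521
moment [ 0.02 -0.03 -0.  ]
t 12.35 ee [ 0.4827 -0.3544  0.1342] yaw 4.02 F [ 0.3  0.6 -3.5] w 0.045 -> shift [ 0.3016 -1.3158 -0.2621] turn [-2.5000e-04  2.0000e-05 -2.2662e-01]
```

The pin is held level and centred, with weight about 3.5 N. I'll carry it with gentle turning.

>>> play_rows:
  motion:
    - [[0.01,-0.03,-0.02,0,0,-0.005,-1],[0.03,-0.09,-0.04,0,0,-0.015,-1],[0.05,-0.17,-0.06,0,0,-0.028,-1],[0.07,-0.26,-0.06,0,0,-0.042,-1],[0.09,-0.36,-0.06,0,0,-0.057,-1],[0.12,-0.46,-0.06,0,0,-0.072,-1],[0.14,-0.56,-0.06,0,0,-0.087,-1],[0.16,-0.66,-0.06,0,0,-0.102,-1],[0.18,-0.74,-0.06,0,0,-0.115,-1],[0.19,-0.78,-0.06,0,0,-0.12,-1]]

```text
time_s: 13.35
ee_pos: [0.5169, -0.1549, 0.1502]
eef_rot: [-3.141, -0.0, 0.829]
force: [-0.3, -0.3, -4.1]
grip_width: 0.0452
grip_force: 45.0
```

```bash
python3 go.py .5354,-.0207,.113,85.6
```

```text
t 13.35 ee [ 0.5169 -0.1549  0.1502] yaw 47.51 F [-0.3 -0.3 -4.1] w 0.0452 -> shift [ 0.4458 -0.3081  0.149 ] turn [-3.000e-05 -3.000e-05 -1.058e-01]
```

>>> play_rows:
  motion:
    - [[0.03,-0.02,0,0,0,-0.008,-1],[0.09,-0.06,0,0,0,-0.02,-1],[0.16,-0.11,0.01,0,0,-0.035,-1],[0.23,-0.16,0.03,0,0,-0.05,-1],[0.3,-0.21,0.06,0,0,-0.065,-1],[0.36,-0.25,0.09,0,0,-0.08,-1],[0.41,-0.28,0.12,0,0,-0.093,-1],[0.435,-0.3,0.14,0,0,-0.102,-1],[0.446,-0.308,0.149,0,0,-0.106,-1],[0.446,-0.308,0.149,0,0,-0.106,-1]]

```text
time_s: 14.35
ee_pos: [0.5359, -0.0226, 0.1127]
eef_rot: [-3.141, 0.0, 1.49]
force: [-0.1, -0.2, -4.5]
grip_width: 0.0454
grip_force: 45.0
```

>>> play_rows:
  motion:
    - [[0,0,0,0,0,0,-1],[0,0,0,0,0,0,-1],[0,0,0,0,0,0,-1],[0,0,0,0,0,0,-1],[0,0,0,0,0,0,-1]]

```text
time_s: 14.85
ee_pos: [0.536, -0.0228, 0.1129]
eef_rot: [3.141, -0.0, 1.49]
force: [-0.7, -0.4, -4.4]
grip_width: 0.045
grip_force: 45.0
```

```bash
python3 pin.py; python3 go.py .5354,-.0207,.113,85.6
python3 - <<'E'
from meas import *
c=load('top'); print(strips(c)); s=snap('side')
cv2.imwrite('pics/fin.png',np.hstack([cv2.resize(c['frame'][90:330,90:410,::-1],(400,300)),cv2.resize(s['frame'][60:360,80:480,::-1],(400,300))]))
E
```

```text
tool x -0.095 97 y -0.0223 0.0215 top z -0.0447
tool x -0.065 2569 y -0.0224 0.0217 top z -0.0519
tool x -0.035 1141 y -0.0224 0.0216 top z -0.0519
tool x -0.005 4305 y -0.0231 0.0225 top z -0.0521
tool x 0.025 4871 y -0.0225 0.0218 top z -0.0521
tool x 0.055 5801 y -0.0227 0.0218 top z -0.052
tool x 0.085 6943 y -0.0227 0.0218 top z -0.0521
tool x 0.115 6911 y -0.0226 0.0217 top z -0.0521
moment [-0.04 -0.07  0.  ]
t 14.95 ee [ 0.536  -0.0227  0.1129] yaw 85.37 F [-0.3  0.2 -3.7] w 0.0455 -> shift [ 0.0077 -0.003  -0.0005] turn [ 0.      -0.      -0.00065]
[(0.4338922119140625, -0.1602523651123047, (167.85081481933594, 37.394046783447266), -4.322669982910156), (0.4598121337890625, 0.1321699981689453, (186.45884704589844, 36.616180419921875), -4.364051818847656), (0.6192893676757812, -0.1746160125732422, (102.41041564941406, 37.46107864379883), -4.3532867431640625), (0.63404296875, 0.1188548812866211, (106.17566680908203, 36.288230895996094), -4.596595764160156)]
```

View pics/fin.png

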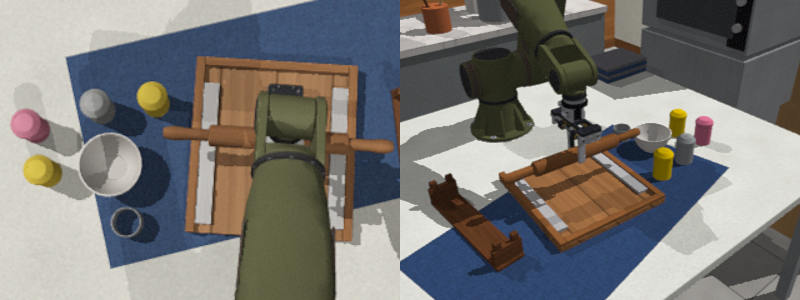

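The pin hangs level, square and centred over the board at about z = 0.142. Both strips are flush and the other items are where they stood, so I'm handing in.

```bash
python3 -c "
from station import workorder
print(workorder.hand_in())"
```

```text
the job is handed in; nothing more can be done
None
```

The job is handed in, with no verdict returned: the strip is flush along the right-hand rail and the pin is held level, square and centred about 10 cm above the board, at about 15 s of the allowed 51 s.

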